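# Find the tin that rattles and hold it out

### The job

One of the three closed tins in the wooden rack has a steel doming ball loose inside. Going from the left well to the right, as the robot sees them, lift each tin out and give it a brisk shake, putting it back in its own well before taking the next. Then take the one that rattles and finish while still holding it in the gripper, level and still, a hand's breadth above the middle of the white tile; the other two end in their own wells, and the brick, torch and pot are left alone.

Things in the scene. Friction and masses are not known exactly. Their poses are not given: they have to be found in the camera images.
- tin_a: Plain sealed aluminium tin, 120 (its x) x 56 (y) x 50 mm high (z); origin at the centre of its underside. One of three alike, 0.32 to 0.35 kg each, in places that change from start to start. In just one of the three a loose 36 mm, 190 g steel ball rolls up to 78 mm along x (14 mm along y) and knocks at the ends; any of them may be it. The other two are packed tight with foam, nothing moves.
- tin_b: Plain sealed aluminium tin, 120 (its x) x 56 (y) x 50 mm high (z); origin at the centre of its underside. One of three alike, 0.32 to 0.35 kg each, in places that change from start to start. In just one of the three a loose 36 mm, 190 g steel ball rolls up to 78 mm along x (14 mm along y) and knocks at the ends; any of them may be it. The other two are packed tight with foam, nothing moves.
- tin_c: Plain sealed aluminium tin, 120 (its x) x 56 (y) x 50 mm high (z); origin at the centre of its underside. One of three alike, 0.32 to 0.35 kg each, in places that change from start to start. In just one of the three a loose 36 mm, 190 g steel ball rolls up to 78 mm along x (14 mm along y) and knocks at the ends; any of them may be it. The other two are packed tight with foam, nothing moves.
- rack: Fixed flat wooden rack, 156 (x) x 308 (y) x 14 mm high; origin at the centre of its underside. Three wells side by side along its y, 110 mm apart, each 132 (x) x 64 mm, floor 4 mm above the bench, walls 10 mm high. A seated tin lies lengthwise along the rack's x with 6 mm of play at each end and 4 mm at each side, its top 54 mm above the bench; 54 mm between tins.
- well_left (a point): Centre of the floor of the left well (at the rack's +y end, the robot's left), where the origin of a seated tin lies; axes as the rack's.
- well_middle (a point): Centre of the floor of the middle well (in the middle), where the origin of a seated tin lies; axes as the rack's.
- well_right (a point): Centre of the floor of the right well (at the rack's -y end, the robot's right), where the origin of a seated tin lies; axes as the rack's.
- tile: White ceramic tile, fixed on the bench beyond the rack, 100 x 100 x 8 mm; origin at the centre of its underside.
- brick: Loose pale soldering brick with black grit on top, 115 x 85 x 30 mm, far to the right. Leave alone.
- torch: Loose upright hand torch, 68 mm across the foot, 168 mm high, far to the left. Leave alone.
- pot: Loose white ceramic pot, 76 mm across, 85 mm high, far to the right. Leave alone.
Things that resemble listed ones, but are neither listed nor needed, are in the scene too. Leave any green or orange look-alike of the tin_b alone.

How it is judged:
By the outcome, as a careful person would: the job done as asked, in the order asked, and still so for the second after the job is handed in, while the arm keeps its last pose, push and grip.
It also fails if it takes over 72 s, if anything falls off the work surface, if the arm or the gripper's body presses on something with over 40 N, if the wrist force passes 120 N, or if a joint passes its speed limit or range.

### The arm

A 6-joint arm with a two-finger parallel gripper is mounted at the origin on the work surface. World frame = base frame: x ahead of the robot, y to its left, z up, the work surface at z = 0. Lengths are in mm, angles in degrees, forces in N, time in s.
With the tool pointing down it reaches from about 300 to 850 mm from the base axis. Payload 4.2 kg.
Tool frame: the origin (TCP) lies midway between the tips of the shut fingers; the grasp point (between the pads) lies 19 mm behind it; z points along the fingers, y is the line along which they close (so a half turn about z gives the same grasp; the last joint's range is limited). The gripper opens to 91 mm and grips with 3 to 60 N. Pads are 32 mm wide; open, the fingers measure 118 mm over their backs; the gripper's body (76 mm by 178 mm) begins 60 mm behind the grasp point.
Start: joints at [74.542, 18.312, 89.639, -0, 72.044, -1.146], TCP at [142.147, 557.169, 213.976] pointing down, gripper open.
Joint ranges: [-177.97, 177.97], [-48.28, 115.42], [12.27, 149.76], [-77.06, 257.06], [2.81, 150.46], [-146.56, 146.56]. Speed limits (degrees/s): [147.25, 147.25, 180, 180, 180, 180].

### API

Orientations are given as [roll, pitch, yaw] about the fixed x, y, z axes, in that order (R = Rz(yaw) Ry(pitch) Rx(roll)).
In Python, from workcell import env gives the robot as it stands.
- The arm moves only by the shell command python3 -m jog 'ROWS' [FORCE]. ROWS is a JSON object of lists of equal length, an entry for each row: "jaw": the finger opening in mm, from 0 to 91.2; "slide": the shift along the tool's x, y, z in units of 30 mm (1.0 is 30 mm), a list of three; "spin": the turn about the tool's z in units of 8 degrees (1.0 is 8 degrees). In form: {"jaw": [jaw, ...], "slide": [[dx, dy, dz], ...], "spin": [spin, ...]}. A call has 1 to 10 rows; each row shifts and turns the commanded pose from where the row before left it, along the tool's axes as they then stand; what a row does not reach is not made up. A row lasts 1/10 s, in which the tool goes at most 50 mm and 8.59 degrees, less where a joint would pass 70% of its speed; a pose out of reach is approached as far as the arm can. A call is refused whole if a number of a shift passes 1 or a number of a turn 1, either way. A call with a gripper value outside its range is refused whole. The fingers move at their own pace and stop on an object; FORCE is the grip in N (left out, the last holds). Time passes only in rows, so rows that do not move let the fingers close. It gives the time, the measured TCP pose, the force, the opening and the grip force at its end, in the units of the state.
- env.state(): the state, without advancing time (a new reading comes with each control period).
- env.grab_frame(name): name is "side" or "top" or "wrist"; returns the picture (384x512x3 uint8, red, green, blue); there is no depth.
- env.camera_model(name): a dict with "fx", "fy", "cx", "cy" (pixels), "camera_from_world" (4x4, takes a point from world to camera coordinates). Camera axes: x right, y up, looking along -z (the intrinsics and any distortion apply to the point x, -y, -z); pixel columns grow to the right and rows downward; lengths in mm; the calibration is good to about 2 mm. The wrist camera is an equidistant fisheye: a pixel r from the principal point sees the ray r / f radians off the axis. A picture is of the moment at which its call begins: read the wrist's pose just before it. camera_model takes no time and is no camera call; for the wrist camera it gives the pose at the moment of the call.
- env.job_done(): hands the job in; it is judged then, once.
The state is a dict: "time_s": time; "qpos": joint angles; "qvel": joint speeds; "effort": joint torques, N m; "ee_pos": TCP position; "ee_rot": TCP orientation; "force": force on the tool from outside, world axes, zero at the start; "torque": the same for the moment, N m; "gripper_width": finger opening in mm; "gripper_force": force on a finger pad.
Only numpy, scipy, OpenCV 4.12 (cv2) and the standard library are available. Lean on these libraries where they do the work, as an engineer would, in place of code of your own. Each camera call takes 0.05 s, during which the arm holds its last target. There are 200 camera calls.

## Working session

There is one attempt and no reset: what is moved stays moved. The work goes in short steps, Python scripts to look and compute and a shell command to move; the robot and the scene stay as the last step left them, time stands still between calls to the robot, and variables do not carry over. Pictures are saved under pics/ and viewed, at most 10 in all, crops included, and the job is handed in when it is done.

```bash
ls; mkdir -p pics; python3 - <<'E'
from workcell import env
import cv2
for n in ["top","side"]:
    cv2.imwrite(f"pics/{n}0.png",env.grab_frame(n)[:,:,::-1])
    m=env.camera_model(n); print(n,m)
print(env.state())
E
```

```text
pics
top {'fx': 385.2722944827883, 'fy': 385.2722944827883, 'cx': 260.5609074586775, 'cy': 190.52841099527524, 'camera_from_world': array([[ 8.54379689e-03, -9.99628437e-01, -2.58841783e-02,
        -8.55099535e+00],
       [ 9.85525131e-01,  4.03473948e-03,  1.69481379e-01,
        -5.49103727e+02],
       [-1.69313970e-01, -2.69575227e-02,  9.85193418e-01,
        -1.00942230e+03],
       [ 0.00000000e+00,  0.00000000e+00,  0.00000000e+00,
         1.00000000e+00]])}
side {'fx': 410.596338792774, 'fy': 410.596338792774, 'cx': 244.66530539779515, 'cy': 187.06157727269968, 'camera_from_world': array([[ 7.39150124e-01, -6.73324726e-01,  1.70560129e-02,
        -4.22531727e+02],
       [ 3.85217472e-01,  4.43378298e-01,  8.09335026e-01,
        -2.44353611e+02],
       [-5.52507550e-01, -5.91649811e-01,  5.87099573e-01,
        -7.30976119e+02],
       [ 0.00000000e+00,  0.00000000e+00,  0.00000000e+00,
         1.00000000e+00]])}
{'time_s': 0.1, 'qpos': array([ 7.45387476e+01,  1.83495945e+01,  8.97005056e+01,  5.04521814e-04,
        7.20449178e+01, -1.14816075e+00]), 'qvel': array([ 0.08067007, -0.11652442, -0.20462573, -0.05911671,  0.06845415,
        0.01542244]), 'effort': array([ 4.13406324e-04, -4.13334489e+01, -2.32509631e+01,  7.28436559e-02,
        4.20854765e-02, -7.57022553e-05]), 'ee_pos': array([142.04613789, 556.69870684, 213.18077789]), 'ee_rot': array([-1.79905011e+02, -2.38355001e-03,  1.65686750e+02]), 'force': array([ 0.55026036,  1.01422125, -0.39855195]), 'torque': array([-0.02754115, -0.02836138,  0.00240002]), 'gripper_force': 0.0, 'gripper_width': 91.0822992539022}
```

View pics/top0.png

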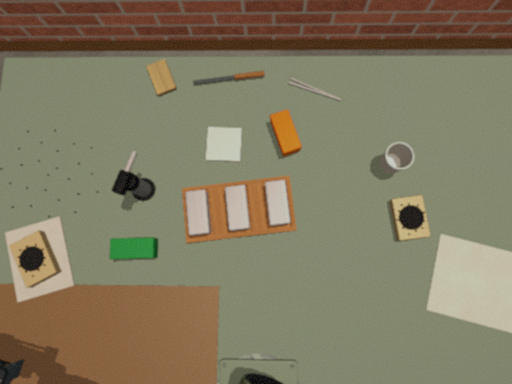

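View pics/side0.png

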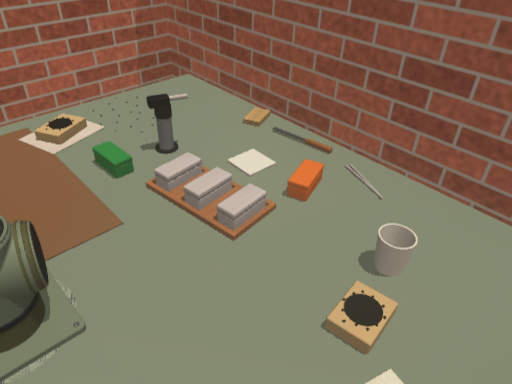

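The top view shows three tins in the brown rack at about (198,212), (237,208) and (277,203). The tile is at (224,144), the green look-alike at (133,248) and the orange one at (286,132). Only the three plain grey tins in the rack fit the description. In the side view they are at (179,170), (209,187) and (242,206). Next I'll measure them and make an enlarged crop.

```bash
cat > h.py <<'E'
import numpy as np,cv2
from workcell import env
def ray(n,uv):
    m=env.camera_model(n);T=m["camera_from_world"];R=T[:3,:3]
    d=np.array([(uv[0]-m["cx"])/m["fx"],-(uv[1]-m["cy"])/m["fy"],-1.])
    return -R.T@T[:3,3], R.T@d
def plane(n,uv,z):
    o,d=ray(n,uv); return o+d*(z-o[2])/d[2]
def tri(a,b):
    (o1,d1),(o2,d2)=ray("top",a),ray("side",b)
    s=np.linalg.lstsq(np.c_[d1,-d2],o2-o1,rcond=None)[0]
    p,q=o1+s[0]*d1,o2+s[1]*d2
    return (p+q)/2,np.linalg.norm(p-q)
def blobs(mask,lo,hi):
    cs=cv2.findContours(mask.astype(np.uint8),cv2.RETR_EXTERNAL,cv2.CHAIN_APPROX_NONE)[0]
    return sorted([c for c in cs if lo<cv2.contourArea(c)<hi],key=lambda c:c[:,0,0].mean())
E
python3 - <<'E'
from h import *
I={n:cv2.imread(f"pics/{n}0.png") for n in("top","side")}
c=np.vstack([cv2.resize(I["top"][120:250,170:310],None,fx=4,fy=4,interpolation=2)[:,:],]); s=cv2.resize(I["side"][140:240,140:280],None,fx=4,fy=4,interpolation=2)
cv2.imwrite("pics/crop.png",c)
for n in I:
    im=I[n].astype(int);h=cv2.cvtColor(I[n],cv2.COLOR_BGR2HSV)
    for uv in ([(198,212),(237,208),(224,144),(187,200),(218,210)] if n=="top" else [(180,165),(208,181),(242,200),(251,161),(180,182)]): print(n,uv,I[n][uv[1],uv[0]],h[uv[1],uv[0]])
E
```

```text
top (198, 212) [170 181 194] [ 14  32 194]
top (237, 208) [177 188 198] [ 16  27 198]
top (224, 144) [181 200 197] [ 35  24 200]
top (187, 200) [160 170 183] [ 13  32 183]
top (218, 210) [ 56 111 165] [ 15 168 165]
side (180, 165) [169 181 197] [ 13  36 197]
side (208, 181) [171 182 200] [ 11  37 200]
side (242, 200) [171 183 200] [ 12  37 200]
side (251, 161) [194 218 227] [ 22  37 227]
side (180, 182) [107 114 124] [ 12  35 124]
```

View pics/crop.png

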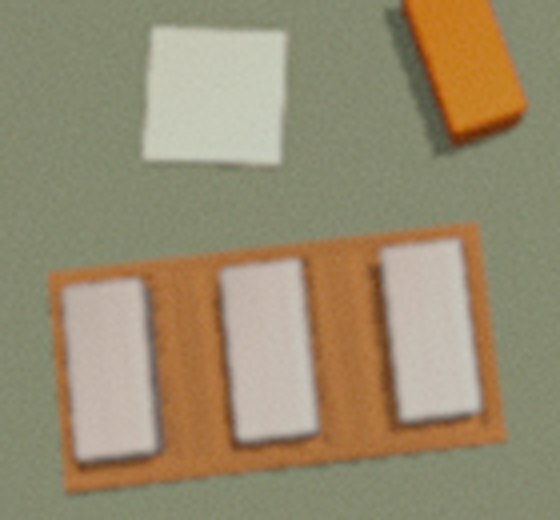

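The crop confirms three plain light-grey tins in the brown rack's wells, with the white tile beyond and the orange look-alike to the right. In crop pixels the tins are at about (110,370), (270,350) and (432,330).

```bash
python3 - <<'E'
from h import *
I={n:cv2.imread(f"pics/{n}0.png") for n in("top","side")}
H={n:cv2.cvtColor(I[n],cv2.COLOR_BGR2HSV).astype(int) for n in I}
roi={"top":(120,250,170,310),"side":(140,240,140,280)}
C={}
for n in I:
    h=H[n]; r=np.zeros(h.shape[:2],bool);a,b,c,d=roi[n];r[a:b,c:d]=1
    lid=r&(h[...,2]>(155))&(h[...,1]<60)
    C[n]=[cv2.moments(c) for c in blobs(lid,150,1400)]
    C[n]=[(m["m10"]/m["m00"],m["m01"]/m["m00"],m["m00"]) for m in C[n]]
    print(n,np.round(C[n],1))
    if n=="top":
        for c in blobs(lid,150,1400):
            P=np.array([plane(n,p,54 if c[:,0,1].mean()>175 else 8)[:2] for p in cv2.boxPoints(cv2.minAreaRect(c))])
            q=cv2.minAreaRect(P.astype(np.float32)); print("rect",np.round(q[0],1),np.round(q[1],1),round(q[2],1))
        rk=r&(h[...,1]>110)&(h[...,0]<20); rk[:165]=0
        c=max(blobs(rk|lid,2000,9999),key=cv2.contourArea)
        P=np.array([plane(n,p,14)[:2] for p in c[:,0]],np.float32);q=cv2.minAreaRect(P);print("rack",np.round(q[0],1),np.round(q[1],1),round(q[2],1))
st,ss=C["top"],C["side"]
# top order left->right : tins & tile interleaved by column
tins=[c for c in st if c[1]>175];tile=[c for c in st if c[1]<175][0]
stile=max(ss,key=lambda c:c[0]-c[1])
stins=[c for c in ss if c is not stile]
for a,b in list(zip(tins,stins))+[(tile,stile)]:
    p,e=tri(a[:2],b[:2]);print(np.round(p,1),"gap",round(e,1), "at54",np.round(plane("top",a[:2],54),1))
E
```

```text
top [[ 196.8  211.8  801.5]
 [ 223.6  143.3 1113. ]
 [ 236.9  207.1  813. ]
 [ 277.3  201.9  812. ]]
rect [489.2 167.6] [119.7  55.3] 6.9
rect [695.6 106.3] [106.9 101.7] 87.9
rect [502.9  58.8] [118.2  55.7] 6.8
rect [517.5 -51.1] [117.9  55.4] 7.0
rack [502.8  58.7] [157.2 308. ] 7.2
side [[177.4 164.2 501.5]
 [207.7 180.5 574. ]
 [241.7 198.6 688.5]
 [251.3 161.  660. ]]
[488.1 168.2  51.2] gap 2.1 at54 [488.7 167.1  54. ]
[501.9  59.2  50.6] gap 1.6 at54 [502.1  58.5  54. ]
[516.6 -50.4  50.6] gap 1.7 at54 [516.8 -50.8  54. ]
[695.  106.    5.4] gap 2.1 at54 [681.2  99.1  54. ]
```

The measurements agree with the text. The lids are about 120 x 56 mm, the rack centre is (503,59) at yaw 7°, and the heights read about 3 mm low, tile included. Now moving to the left tin.

```bash
cat > go.py <<'E'
import sys,numpy as np
from workcell import env
s=env.state();t=np.array(eval(sys.argv[1]),float);psi=np.radians(s["ee_rot"][2]);c,n=np.cos(psi),np.sin(psi)
d=t[:3]-s["ee_pos"]
print("t",round(s["time_s"],2),"pos",np.round(s["ee_pos"],1),"rot",np.round(s["ee_rot"],2),"w",round(s["gripper_width"],1),"F",np.round(s["force"],2),"T",np.round(s["torque"],3))
print("units x,y,z",np.round([(c*d[0]+n*d[1])/30,(n*d[0]-c*d[1])/30,-d[2]/30],3),"spin",round((((s["ee_rot"][2]-t[3])+90)%180-90)/8,3))
E
python3 -m jog '{"jaw":[80,80,80,80],"slide":[[0,0,0],[0,0,0],[0,0,0],[0,0,0]],"spin":[-0.89,-0.89,-0.88,0]}'
python3 -m jog '{"jaw":[80,80,80,80,80,80,80,80,80,80],"slide":[[-0.5,-0.71,0],[-0.5,-0.71,0],[-0.5,-0.71,0],[-0.5,-0.71,0],[-0.5,-0.71,0],[-0.5,-0.71,0],[-0.5,-0.71,0],[-0.5,-0.71,0],[-0.5,-0.71,0],[-0.5,-0.71,0]],"spin":[0,0,0,0,0,0,0,0,0,0]}'
python3 -m jog '{"jaw":[80,80,80,80,80,80,80,80,80,80],"slide":[[-0.5,-0.71,0],[-0.5,-0.71,0],[-0.5,-0.71,0],[-0.5,-0.71,0],[-0.5,-0.71,0],[-0.5,-0.71,0],[-0.5,-0.71,0],[-0.5,-0.71,0],[0,0,0],[0,0,0]],"spin":[0,0,0,0,0,0,0,0,0,0]}'
python3 go.py [489.2,167.7,120,187]
```

```text
time_s: 0.5
ee_pos: [142.1, 556.9, 213.5]
ee_rot: [-179.9, -0.0, -173.0]
force: [0.1, 0.1, 0.4]
gripper_width: 79.7
gripper_force: 0.0
time_s: 1.5
ee_pos: [317.4, 363.0, 213.8]
ee_rot: [-180.0, -0.0, -173.2]
force: [0.5, 0.0, -1.0]
gripper_width: 80.2
gripper_force: 0.0
time_s: 2.5
ee_pos: [456.5, 209.2, 213.7]
ee_rot: [180.0, -0.1, -173.2]
force: [0.2, 0.1, 0.3]
gripper_width: 80.0
gripper_force: 0.0
t 2.5 pos [456.5 209.2 213.7] rot [ 1.7998e+02 -5.0000e-02 -1.7321e+02] w 80.0 F [0.15 0.06 0.26] T [ 0.016  0.024 -0.073]
units x,y,z [-0.919 -1.502  3.123] spin -0.026
```

```bash
python3 -m jog '{"jaw":[80,80,80,80,80,80],"slide":[[-0.46,-0.75,0],[-0.46,-0.75,0],[0,0,0.8],[0,0,0.8],[0,0,0.8],[0,0,0]],"spin":[-0.02,0,0,0,0,0]}'
python3 go.py [489.2,167.7,22,187]
python3 - <<'E'
from h import *
cv2.imwrite("pics/w1.png",env.grab_frame("wrist")[:,:,::-1])
E
```

```text
time_s: 3.1
ee_pos: [486.6, 168.2, 139.1]
ee_rot: [-179.9, -0.4, -172.9]
force: [-0.6, -0.6, -0.3]
gripper_width: 80.1
gripper_force: 0.0
t 3.1 pos [486.6 168.2 139.1] rot [-179.95   -0.42 -172.87] w 80.1 F [-0.59 -0.58 -0.29] T [-0.035  0.013  0.035]
units x,y,z [-0.085 -0.028  3.904] spin 0.016
```

View pics/w1.png

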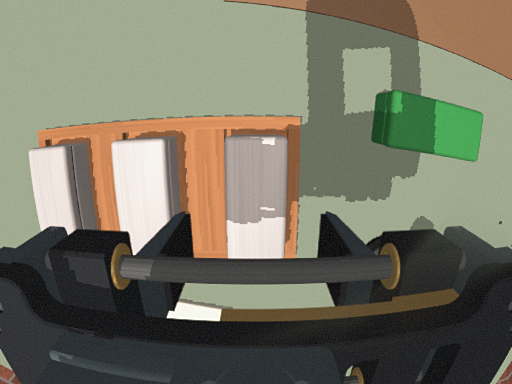

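The wrist view shows the left tin (columns 228–287) centred between the fingers (188–322). Descending and closing on it.

```bash
python3 -m jog '{"jaw":[80,80,80,80,80,80,80,80],"slide":[[-0.08,0,0.8],[0,0,0.8],[0,0,0.8],[0,0,0.7],[0,0,0.5],[0,0,0.3],[0,0,0],[0,0,0]],"spin":[0,0,0,0,0,0,0,0]}'
python3 go.py [489.2,167.7,22,187]
python3 -m jog '{"jaw":[50,50,50,50,50,50,50,50],"slide":[[0,0,0],[0,0,0],[0,0,0],[0,0,0],[0,0,0],[0,0,0],[0,0,0],[0,0,0]],"spin":[0,0,0,0,0,0,0,0]}' 50
python3 go.py [489.2,167.7,22,187]
```

```text
time_s: 3.95
ee_pos: [492.8, 168.9, 26.0]
ee_rot: [180.0, 0.1, -172.9]
force: [0.1, -0.1, 0.3]
gripper_width: 79.8
gripper_force: 0.0
t 3.95 pos [492.8 168.9  26. ] rot [ 1.7997e+02  1.1000e-01 -1.7286e+02] w 79.8 F [ 0.13 -0.07  0.34] T [ 0.002 -0.     0.045]
units x,y,z [ 0.124 -0.026  0.133] spin 0.017
time_s: 4.75
ee_pos: [492.2, 168.7, 25.4]
ee_rot: [180.0, 0.0, -172.9]
force: [-1.0, 0.8, 5.9]
gripper_width: 55.6
gripper_force: 50.0
t 4.75 pos [492.2 168.7  25.4] rot [ 1.7997e+02  4.0000e-02 -1.7289e+02] w 55.6 F [-0.96  0.75  5.9 ] T [ 0.258  0.195 -0.095]
units x,y,z [ 0.103 -0.019  0.114] spin 0.014
```

```bash
python3 -m jog '{"jaw":[50,50,50,50,50,50,50,50,50,50],"slide":[[0,0,-0.2],[0,0,-0.4],[0,0,-0.6],[0,0,-0.7],[0,0,-0.7],[0,0,-0.6],[0,0,-0.3],[0,0,0],[0,0,0],[0,0,0]],"spin":[0,0,0,0,0,0,0,0,0,0]}'
python3 go.py [489.2,167.7,130,187]
python3 -m jog '{"jaw":[50,50,50,50,50,50,50,50,50],"slide":[[1,0,0],[0.5,0,0],[-1,0,0],[-1,0,0],[-1,0,0],[1,0,0],[1,0,0],[1,0,0],[-1,0,0]],"spin":[0,0,0,0,0,0,0,0,0]}'; python3 go.py [489.2,167.7,130,187]
python3 -m jog '{"jaw":[50,50,50],"slide":[[-1,0,0],[-1,0,0],[0,0,0]],"spin":[0,0,0]}'; python3 go.py [489.2,167.7,130,187]
python3 -m jog '{"jaw":[50],"slide":[[0,0,0]],"spin":[0]}'; python3 go.py [489.2,167.7,130,187]
python3 -m jog '{"jaw":[50,50,50],"slide":[[0,0,0],[0,0,0],[0,0,0]],"spin":[0,0,0]}'; python3 go.py [489.2,167.7,130,187]
python3 -m jog '{"jaw":[50,50,50,50],"slide":[[1,0,0],[1,0,0],[1,0,0],[0,0,0]],"spin":[0,0,0,0]}'; python3 go.py [489.2,167.7,130,187]
python3 -m jog '{"jaw":[50],"slide":[[0,0,0]],"spin":[0]}'; python3 go.py [489.2,167.7,130,187]
python3 -m jog '{"jaw":[50,50,50],"slide":[[0,0,0],[0,0,0],[0,0,0]],"spin":[0,0,0]}'; python3 go.py [489.2,167.7,130,187]
python3 -m jog '{"jaw":[50,50,50],"slide":[[0,0,0],[0,0,0],[0,0,0]],"spin":[0,0,0]}'; python3 go.py [489.2,167.7,130,187]
```

```text
time_s: 5.75
ee_pos: [491.1, 168.1, 128.9]
ee_rot: [-180.0, -0.1, -172.9]
force: [-0.2, -0.5, -4.2]
gripper_width: 56.0
gripper_force: 50.0
t 5.75 pos [491.1 168.1 128.9] rot [-1.7998e+02 -1.4000e-01 -1.7287e+02] w 56.0 F [-0.17 -0.52 -4.16] T [0.035 0.    0.009]
units x,y,z [ 0.065 -0.005 -0.038] spin 0.016
time_s: 6.65
ee_pos: [464.1, 163.3, 125.8]
ee_rot: [-179.8, -1.2, -172.8]
force: [1.2, 0.3, -2.4]
gripper_width: 56.1
gripper_force: 50.0
t 6.65 pos [464.1 163.3 125.8] rot [-179.81   -1.19 -172.8 ] w 56.1 F [ 1.24  0.27 -2.36] T [ 0.061 -0.124 -0.063]
units x,y,z [-0.847  0.039 -0.138] spin 0.024
time_s: 6.95
ee_pos: [540.2, 174.4, 129.0]
ee_rot: [180.0, 0.2, -172.9]
force: [-0.5, 0.2, -3.1]
gripper_width: 55.7
gripper_force: 50.0
t 6.95 pos [540.2 174.4 129. ] rot [ 1.7999e+02  1.6000e-01 -1.7290e+02] w 55.7 F [-0.54  0.17 -3.11] T [0.049 0.014 0.043]
units x,y,z [ 1.716 -0.013 -0.033] spin 0.012
time_s: 7.05
ee_pos: [536.1, 173.7, 128.6]
ee_rot: [-180.0, -0.2, -172.9]
force: [-0.1, 0.2, -2.9]
gripper_width: 56.2
gripper_force: 50.0
t 7.05 pos [536.1 173.7 128.6] rot [-179.98  
[... 960 characters left out ...]
 0.23 -3.18] T [ 0.059 -0.071  0.038]
units x,y,z [-1.41  -0.016  0.019] spin 0.019
time_s: 8.15
ee_pos: [448.0, 162.9, 129.9]
ee_rot: [180.0, 0.0, -172.9]
force: [0.5, -0.0, -3.1]
gripper_width: 55.6
gripper_force: 50.0
t 8.15 pos [448.  162.9 129.9] rot [ 1.8000e+02  2.0000e-02 -1.7288e+02] w 55.6 F [ 0.48 -0.02 -3.13] T [0.059 0.009 0.026]
units x,y,z [-1.383 -0.012 -0.004] spin 0.015
time_s: 8.45
ee_pos: [447.4, 162.8, 129.9]
ee_rot: [180.0, -0.0, -172.9]
force: [0.7, 0.4, -2.8]
gripper_width: 56.1
gripper_force: 50.0
t 8.45 pos [447.4 162.8 129.9] rot [ 1.8000e+02 -1.0000e-02 -1.7287e+02] w 56.1 F [ 0.7   0.42 -2.83] T [ 0.005 -0.014 -0.08 ]
units x,y,z [-1.402 -0.011 -0.005] spin 0.016
```

```bash
cat > samp.py <<'E'
import sys,numpy as np
from workcell import env
r=[]
for i in range(int(sys.argv[1])):
    s=env.state();c,n=np.cos(np.radians(7)),np.sin(np.radians(7))
    f,t=s["force"],s["torque"];r.append([c*f[0]+n*f[1],f[2],-n*t[0]+c*t[1]]);env.grab_frame("wrist")
r=np.array(r);print("Fx",np.round(r[:,0],1).tolist(),"\nTy",np.round(r[:,2],3).tolist(),"mean",r.mean(0).round(3),"std",r.std(0).round(3))
E
python3 -m jog '{"jaw":[50,50,50,50,50,50],"slide":[[-1,0,0],[-1,0,0],[-1,0,0],[1,0,0],[1,0,0],[1,0,0]],"spin":[0,0,0,0,0,0]}' |head -2; python3 samp.py 14
python3 -m jog '{"jaw":[50,50,50],"slide":[[-1,0,0],[-1,0,0],[-1,0,0]],"spin":[0,0,0]}'|head -2; python3 samp.py 14; python3 go.py [491.6,168.3,130,187]
```

```text
time_s: 9.05
ee_pos: [446.4, 162.6, 129.3]
Fx [0.1, -7.4, -0.2, 1.2, 1.5, 0.2, -0.1, 0.3, 0.2, 0.5, 0.3, -0.3, 0.8, -0.3] 
Ty [0.029, 0.634, -0.011, -0.068, -0.059, -0.008, -0.021, 0.001, -0.026, 0.021, 0.025, -0.022, -0.017, -0.017] mean [-0.221 -3.403  0.033] std [2.05  0.522 0.169]
time_s: 10.05
ee_pos: [537.7, 174.1, 130.0]
Fx [0.6, 7.6, -0.8, -0.9, -1.0, -0.5, -0.6, 0.3, -0.2, 0.4, -0.3, -0.2, 0.5, 0.6] 
Ty [-0.009, -0.632, 0.06, 0.053, 0.031, 0.044, -0.003, 0.095, -0.019, 0.051, 0.054, 0.034, -0.018, 0.004] mean [ 0.387 -3.134 -0.018] std [2.081 0.659 0.173]
t 10.75 pos [536.4 174.  130.1] rot [ 1.7999e+02  1.0000e-02 -1.7287e+02] w 55.6 F [ 0.26 -0.2  -3.08] T [-0.03   0.042 -0.042]
units x,y,z [ 1.506 -0.002  0.005] spin 0.017
```

```bash
python3 -m jog '{"jaw":[50,50,50,50,50,50],"slide":[[0.5,0,0],[0.5,0,0],[0.5,0,0],[0,0,0],[0,0,0],[0,0,0]],"spin":[0,0,0,0,0,0]}'|head -2
python3 go.py [492.2,168.7,25.4,187]
python3 -m jog '{"jaw":[50,50,50,50,50,50,50,50,50,50],"slide":[[0,0,0.5],[0,0,0.7],[0,0,0.7],[0,0,0.5],[0,0,0.4],[0,0,0.3],[0,0,0.2],[0,0,0.1],[0,0,0.1],[0,0,0]],"spin":[0,0,0,0,0,0,0,0,0,0]}'
python3 go.py [492.2,168.7,25.4,187]
```

```text
time_s: 11.35
ee_pos: [493.1, 168.6, 130.2]
t 11.35 pos [493.1 168.6 130.2] rot [ 1.7998e+02  9.0000e-02 -1.7287e+02] w 55.9 F [ 0.49 -0.57 -3.12] T [ 0.046 -0.001 -0.011]
units x,y,z [0.028 0.006 3.494] spin 0.016
time_s: 12.35
ee_pos: [492.6, 168.6, 25.5]
ee_rot: [180.0, 0.1, -172.9]
force: [1.0, -0.1, -3.0]
gripper_width: 55.7
gripper_force: 50.0
t 12.35 pos [492.6 168.6  25.5] rot [ 1.7998e+02  9.0000e-02 -1.7287e+02] w 55.7 F [ 1.01 -0.13 -2.95] T [ 0.064  0.006 -0.046]
units x,y,z [0.013 0.005 0.004] spin 0.016
```

```bash
python3 -m jog '{"jaw":[50,50,80,80,80,80,80,80,80,80],"slide":[[0,0,0.04],[0,0,0],[0,0,0],[0,0,0],[0,0,0],[0,0,-0.3],[0,0,-0.6],[0,0,-0.7],[0,0,-0.6],[0,0,0]],"spin":[0,0,0,0,0,0,0,0,0,0]}'|head -2
python3 -m jog '{"jaw":[80,80,80,80,80,80,80,80],"slide":[[0.1,-0.4,0],[0,-0.7,0],[0,-0.8,0],[0,-0.8,0],[0,-0.6,0],[0,-0.37,0],[0,0,0],[0,0,0]],"spin":[0,0,0,0,0,0,0,0]}'|head -2
python3 go.py [502.5,58.6,25.5,187]
python3 - <<'E'
from h import *
cv2.imwrite("pics/w2.png",env.grab_frame("wrist")[:,:,::-1])
E
```

```text
time_s: 13.35
ee_pos: [493.9, 169.0, 92.5]
time_s: 14.15
ee_pos: [502.2, 58.8, 89.3]
t 14.15 pos [502.2  58.8  89.3] rot [ 1.7997e+02 -6.0000e-02 -1.7291e+02] w 80.1 F [ 0.11 -0.82 -0.69] T [-0.004  0.013  0.011]
units x,y,z [-0.008 -0.006  2.125] spin 0.011
```

View pics/w2.png

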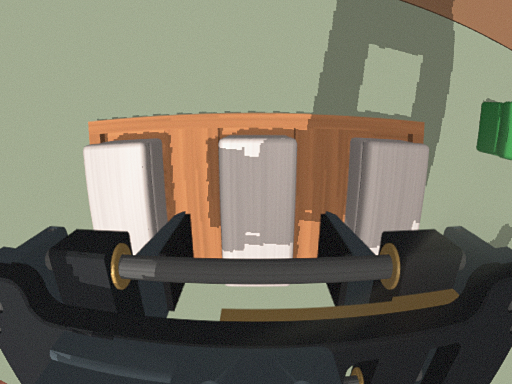

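The left tin is back in its well (columns 350–427). The middle tin (218–297) is centred between the fingers. Gripping and shaking it in the same way.

```bash
python3 -m jog '{"jaw":[80,80,80,80,80,80,80],"slide":[[0,0,0.5],[0,0,0.6],[0,0,0.5],[0,0,0.32],[0,0,0.2],[0,0,0],[0,0,0]],"spin":[0,0,0,0,0,0,0]}'|head -2
python3 -m jog '{"jaw":[50,50,50,50,50,50,50,50],"slide":[[0,0,0],[0,0,0],[0,0,0],[0,0,0],[0,0,0],[0,0,0],[0,0,0],[0,0,0]],"spin":[0,0,0,0,0,0,0,0]}' 50
python3 go.py [502.5,58.6,25.5,187]
python3 -m jog '{"jaw":[50,50,50,50,50,50,50,50,50,50],"slide":[[0,0,-0.2],[0,0,-0.4],[0,0,-0.6],[0,0,-0.7],[0,0,-0.7],[0,0,-0.6],[0,0,-0.3],[0,0,0],[0,0,0],[0,0,0]],"spin":[0,0,0,0,0,0,0,0,0,0]}'
python3 -m jog '{"jaw":[50,50,50,50,50,50,50,50],"slide":[[1,0,0],[0.5,0,0],[-1,0,0],[-1,0,0],[-1,0,0],[1,0,0],[1,0,0],[1,0,0]],"spin":[0,0,0,0,0,0,0,0]}'|head -2; python3 samp.py 14
python3 -m jog '{"jaw":[50,50,50,50,50,50,50,50,50],"slide":[[-1,0,0],[-1,0,0],[-1,0,0],[1,0,0],[1,0,0],[1,0,0],[-1,0,0],[-1,0,0],[-1,0,0]],"spin":[0,0,0,0,0,0,0,0,0]}'|head -2; python3 samp.py 14; python3 go.py [502.5,58.6,130,187]
```

```text
time_s: 14.9
ee_pos: [503.0, 59.0, 26.5]
time_s: 15.7
ee_pos: [502.8, 59.1, 26.5]
ee_rot: [180.0, 0.0, -172.9]
force: [-1.2, 3.4, 6.1]
gripper_width: 55.7
gripper_force: 50.0
t 15.7 pos [502.8  59.1  26.5] rot [ 1.7997e+02  4.0000e-02 -1.7290e+02] w 55.7 F [-1.19  3.37  6.06] T [ 0.619  0.179 -0.1  ]
units x,y,z [ 0.014 -0.015  0.033] spin 0.013
time_s: 16.7
ee_pos: [501.8, 58.6, 130.0]
ee_rot: [180.0, -0.1, -172.9]
force: [0.7, -0.8, -4.2]
gripper_width: 55.5
gripper_force: 50.0
time_s: 17.5
ee_pos: [456.5, 53.0, 129.6]
Fx [0.0, -6.9, 1.1, 0.5, 1.1, 1.0, -0.8, -1.3, 1.0, -0.7, -0.2, 0.2, 0.0, 0.2] 
Ty [0.08, 0.598, 0.017, 0.009, -0.003, -0.013, 0.068, 0.052, 0.032, 0.034, 0.038, 0.081, 0.079, 0.085] mean [-0.341 -3.359  0.083] std [1.961 0.541 0.146]
time_s: 19.1
ee_pos: [548.0, 64.4, 131.3]
Fx [0.6, 7.8, -0.6, -0.5, 0.3, -0.1, 0.1, -0.3, 0.7, 0.4, 0.0, 0.5, 0.5, 0.2] 
Ty [-0.093, -0.629, -0.046, 0.034, 0.02, 0.055, 0.032, 0.02, 0.004, 0.054, 0.111, 0.027, 0.057, 0.053] mean [ 0.691 -3.382 -0.022] std [2.016 0.532 0.175]
t 19.8 pos [547.1  64.3 131.3] rot [ 180.      0.   -172.87] w 55.8 F [ 0.64  0.31 -3.09] T [0.037 0.067 0.036]
units x,y,z [ 1.498 -0.005  0.043] spin 0.016
```

```bash
python3 -m jog '{"jaw":[50,50,50,50,50,50],"slide":[[0.5,0,0],[0.5,0,0],[0.5,0,0],[0,0,0],[0,0,0],[0,0,0]],"spin":[0,0,0,0,0,0]}'|head -2
python3 -m jog '{"jaw":[50,50,50,50,50,50,50,50,50,50],"slide":[[0,0,0.5],[0,0,0.7],[0,0,0.7],[0,0,0.5],[0,0,0.4],[0,0,0.3],[0,0,0.2],[0,0,0.1],[0,0,0.13],[0,0,0]],"spin":[0,0,0,0,0,0,0,0,0,0]}'
python3 go.py [502.5,58.6,26,187]
python3 -m jog '{"jaw":[50,80,80,80,80,80,80,80,80],"slide":[[0,0,0],[0,0,0],[0,0,0],[0,0,0],[0,0,-0.3],[0,0,-0.6],[0,0,-0.7],[0,0,-0.6],[0,0,0]],"spin":[0,0,0,0,0,0,0,0,0]}'|head -2
python3 -m jog '{"jaw":[80,80,80,80,80,80,80,80],"slide":[[0,-0.4,0],[0,-0.7,0],[0,-0.8,0],[0,-0.8,0],[0,-0.6,0],[0,-0.35,0],[0,0,0],[0,0,0]],"spin":[0,0,0,0,0,0,0,0]}'|head -2
python3 go.py [516.5,-50.6,25.5,187]
python3 - <<'E'
from h import *
cv2.imwrite("pics/w3.png",env.grab_frame("wrist")[:,:,::-1])
E
```

```text
time_s: 20.4
ee_pos: [503.7, 58.9, 131.4]
time_s: 21.4
ee_pos: [503.3, 58.8, 26.5]
ee_rot: [-180.0, 0.1, -172.9]
force: [-0.4, -0.5, 3.0]
gripper_width: 56.1
gripper_force: 50.0
t 21.4 pos [503.3  58.8  26.5] rot [-1.8000e+02  1.0000e-01 -1.7287e+02] w 56.1 F [-0.4  -0.54  3.  ] T [-0.08   0.439  0.044]
units x,y,z [ 0.028 -0.004  0.017] spin 0.016
time_s: 22.3
ee_pos: [504.7, 59.0, 93.9]
time_s: 23.1
ee_pos: [515.7, -49.8, 90.6]
t 23.1 pos [515.7 -49.8  90.6] rot [ 1.7996e+02 -7.0000e-02 -1.7291e+02] w 80.1 F [-0.06 -0.05  0.45] T [-0.036  0.05   0.02 ]
units x,y,z [-0.023 -0.03   2.171] spin 0.012
```

View pics/w3.png

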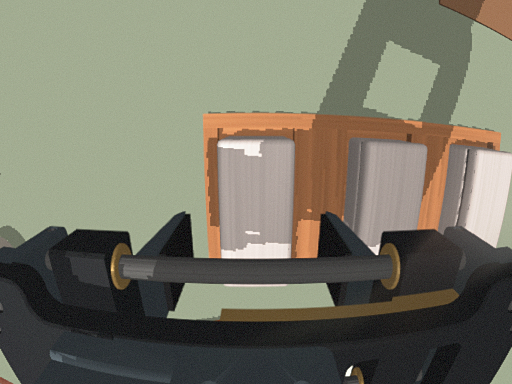

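The left and middle tins are seated at columns 447–510 and 346–425. The right tin (217–295) is centred between the fingers.

```bash
python3 -m jog '{"jaw":[80,80,80,80,80,80,80],"slide":[[0,0,0.5],[0,-0.03,0.6],[0,0,0.5],[0,0,0.37],[0,0,0.2],[0,0,0],[0,0,0]],"spin":[0,0,0,0,0,0,0]}'|head -2
python3 -m jog '{"jaw":[50,50,50,50,50,50,50,50],"slide":[[0,0,0],[0,0,0],[0,0,0],[0,0,0],[0,0,0],[0,0,0],[0,0,0],[0,0,0]],"spin":[0,0,0,0,0,0,0,0]}' 50
python3 go.py [516.5,-50.6,25.5,187]
python3 -m jog '{"jaw":[50,50,50,50,50,50,50,50,50,50],"slide":[[0,0,-0.2],[0,0,-0.4],[0,0,-0.6],[0,0,-0.7],[0,0,-0.7],[0,0,-0.6],[0,0,-0.3],[0,0,0],[0,0,0],[0,0,0]],"spin":[0,0,0,0,0,0,0,0,0,0]}'
python3 -m jog '{"jaw":[50,50,50,50,50,50,50,50],"slide":[[1,0,0],[0.5,0,0],[-1,0,0],[-1,0,0],[-1,0,0],[1,0,0],[1,0,0],[1,0,0]],"spin":[0,0,0,0,0,0,0,0]}'|head -2; python3 samp.py 14
python3 -m jog '{"jaw":[50,50,50,50,50,50,50,50,50],"slide":[[-1,0,0],[-1,0,0],[-1,0,0],[1,0,0],[1,0,0],[1,0,0],[-1,0,0],[-1,0,0],[-1,0,0]],"spin":[0,0,0,0,0,0,0,0,0]}'|head -2; python3 samp.py 14; python3 go.py [516.5,-50.6,130,187]
```

```text
time_s: 23.85
ee_pos: [516.7, -50.6, 26.5]
time_s: 24.65
ee_pos: [516.5, -50.5, 26.5]
ee_rot: [180.0, 0.0, -172.9]
force: [-0.8, 3.7, 6.1]
gripper_width: 56.0
gripper_force: 50.0
t 24.65 pos [516.5 -50.5  26.5] rot [ 1.7997e+02  3.0000e-02 -1.7290e+02] w 56.0 F [-0.8   3.71  6.07] T [ 0.629  0.167 -0.022]
units x,y,z [-0.    -0.004  0.033] spin 0.013
time_s: 25.65
ee_pos: [515.5, -50.7, 130.0]
ee_rot: [180.0, -0.1, -172.9]
force: [0.8, -0.5, -3.6]
gripper_width: 55.8
gripper_force: 50.0
time_s: 26.45
ee_pos: [470.1, -56.3, 129.5]
Fx [0.5, -7.4, 0.3, 0.9, 1.2, 1.2, -0.0, -0.5, 0.0, -0.5, 0.2, -1.1, -0.2, -0.1] 
Ty [0.064, 0.633, -0.066, -0.112, -0.014, -0.044, 0.0, 0.011, -0.015, -0.028, -0.01, 0.043, -0.008, -0.018] mean [-0.385 -3.205  0.031] std [2.058 0.57  0.172]
time_s: 28.05
ee_pos: [561.9, -45.2, 131.4]
Fx [0.2, 7.3, -1.1, -0.8, -1.3, -0.6, -0.6, -0.5, -0.5, -0.5, 0.3, 0.2, 0.3, -0.3] 
Ty [-0.08, -0.587, 0.029, 0.1, 0.056, 0.038, 0.031, -0.006, -0.021, -0.008, 0.04, 0.018, 0.016, 0.045] mean [ 0.153 -3.248 -0.024] std [2.03  0.416 0.161]
t 28.75 pos [560.8 -45.3 131.3] rot [ 1.8000e+02  1.0000e-02 -1.7288e+02] w 56.1 F [ 0.72  0.13 -3.62] T [ 0.048 -0.021 -0.013]
units x,y,z [1.488 0.006 0.043] spin 0.015
```

The left and right tins behave alike, with static Ty near 0 and a smooth decay. The middle one sits at Ty ≈ +0.05 with an irregular Fx tail, so I suspect it. I'll put the right tin back, then pick up the middle tin and confirm.

```bash
python3 -m jog '{"jaw":[50,50,50,50,50,50],"slide":[[1,0,0],[1,0,0],[1,0,0],[0,0,0],[0,0,0],[0,0,0]],"spin":[0,0,0,0,0,0]}'|head -2;python3 samp.py 8
python3 -m jog '{"jaw":[50,50,50,50,50,50],"slide":[[-0.5,0,0],[-0.5,0,0],[-0.5,0,0],[0,0,0],[0,0,0],[0,0,0]],"spin":[0,0,0,0,0,0]}'|head -2
python3 go.py [516.5,-50.5,26.5,187]
python3 -m jog '{"jaw":[50,50,50,50,50,50,50,50,50,50],"slide":[[0,0,0.5],[0,0,0.7],[0,0,0.7],[0,0,0.5],[0,0,0.4],[0,0,0.3],[0,0,0.2],[0,0,0.1],[0,0,0.12],[0,0,0]],"spin":[0,0,0,0,0,0,0,0,0,0]}'
python3 -m jog '{"jaw":[50,80,80,80,80,80,80,80,80],"slide":[[0,0,0],[0,0,0],[0,0,0],[0,0,0],[0,0,-0.3],[0,0,-0.6],[0,0,-0.7],[0,0,-0.6],[0,0,0]],"spin":[0,0,0,0,0,0,0,0,0]}'|head -2
python3 -m jog '{"jaw":[80,80,80,80,80,80,80,80],"slide":[[0,0.4,0],[0,0.7,0],[0,0.8,0],[0,0.8,0],[0,0.6,0],[0,0.37,0],[0,0,0],[0,0,0]],"spin":[0,0,0,0,0,0,0,0]}'|head -2
python3 go.py [502.8,59.0,26,187]
python3 - <<'E'
from h import *
cv2.imwrite("pics/w4.png",env.grab_frame("wrist")[:,:,::-1])
E
```

```text
time_s: 29.35
ee_pos: [472.9, -56.5, 131.6]
Fx [-0.3, -0.0, -0.5, -0.3, -0.1, -0.4, -0.1, 0.4] 
Ty [0.068, 0.003, 0.013, 0.022, 0.005, -0.014, 0.057, -0.043] mean [-0.169 -3.361  0.014] std [0.27  0.359 0.034]
time_s: 30.35
ee_pos: [515.3, -50.8, 130.9]
t 30.35 pos [515.3 -50.8 130.9] rot [ 1.7998e+02 -8.0000e-02 -1.7287e+02] w 55.5 F [ 1.07  0.7  -4.07] T [-0.003  0.042  0.014]
units x,y,z [-0.042  0.004  3.48 ] spin 0.016
time_s: 31.35
ee_pos: [516.8, -50.8, 26.5]
ee_rot: [-180.0, 0.1, -172.9]
force: [-1.8, -0.2, 1.6]
gripper_width: 55.8
gripper_force: 50.0
time_s: 32.25
ee_pos: [518.4, -51.0, 94.3]
time_s: 33.05
ee_pos: [502.4, 58.4, 91.1]
t 33.05 pos [502.4  58.4  91.1] rot [-1.7999e+02 -5.0000e-02 -1.7283e+02] w 80.1 F [ 1.23  0.07 -0.2 ] T [0.029 0.011 0.052]
units x,y,z [-0.016  0.017  2.169] spin 0.021
```

View pics/w4.png

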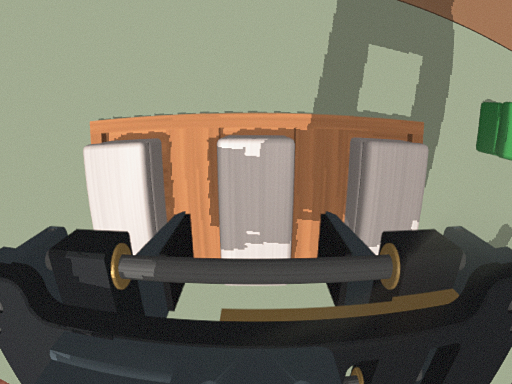

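All three tins are seated, with the right one at 85–163, the middle at 217–295 and the left at 348–426. The right tin's Ty stays near 0 in every rest state. Now lifting the middle tin and testing with paused strokes.

```bash
python3 -m jog '{"jaw":[80,80,80,80,80,80,80],"slide":[[0,0,0.5],[0,0,0.6],[0,0,0.5],[0,0,0.37],[0,0,0.2],[0,0,0],[0,0,0]],"spin":[0,0,0,0,0,0,0]}'|head -2
python3 -m jog '{"jaw":[50,50,50,50,50,50,50],"slide":[[0,0,0],[0,0,0],[0,0,0],[0,0,0],[0,0,0],[0,0,0],[0,0,0]],"spin":[0,0,0,0,0,0,0]}' 50
python3 -m jog '{"jaw":[50,50,50,50,50,50,50,50,50,50],"slide":[[0,0,-0.2],[0,0,-0.4],[0,0,-0.6],[0,0,-0.7],[0,0,-0.7],[0,0,-0.6],[0,0,-0.3],[0,0,0],[0,0,0],[0,0,0]],"spin":[0,0,0,0,0,0,0,0,0,0]}'|head -2
python3 samp.py 8
python3 -m jog '{"jaw":[50,50,50,50,50],"slide":[[-1,0,0],[-1,0,0],[-1,0,0],[0,0,0],[0,0,0]],"spin":[0,0,0,0,0]}'|head -2; python3 samp.py 10
python3 -m jog '{"jaw":[50,50,50,50,50],"slide":[[1,0,0],[1,0,0],[1,0,0],[0,0,0],[0,0,0]],"spin":[0,0,0,0,0]}'|head -2; python3 samp.py 10
python3 -m jog '{"jaw":[50,50,50,50],"slide":[[-1,0,0],[-1,0,0],[0,0,0],[0,0,0]],"spin":[0,0,0,0]}'|head -2; python3 samp.py 10; python3 go.py [695.3,106,100,187]
```

```text
time_s: 33.8
ee_pos: [503.1, 58.4, 26.8]
time_s: 34.5
ee_pos: [502.9, 58.6, 26.8]
ee_rot: [180.0, 0.0, -172.9]
force: [-1.3, 1.0, 4.2]
gripper_width: 55.6
gripper_force: 50.0
time_s: 35.5
ee_pos: [501.8, 58.4, 130.4]
Fx [0.5, -0.1, 0.6, -0.4, -0.1, 0.7, 0.0, -0.2] 
Ty [0.026, 0.043, -0.03, -0.061, -0.001, 0.019, 0.052, 0.117] mean [ 0.145 -3.501  0.02 ] std [0.399 0.35  0.051]
time_s: 36.4
ee_pos: [591.8, 69.6, 130.8]
Fx [-0.7, -0.1, 0.1, -0.1, -1.0, -0.6, -0.5, -0.5, -0.8, 0.2] 
Ty [-0.035, -0.015, 0.001, 0.01, -0.027, 0.048, -0.014, -0.017, -0.006, 0.047] mean [-3.820e-01 -3.371e+00 -1.000e-03] std [0.373 0.537 0.027]
time_s: 37.4
ee_pos: [502.9, 58.5, 132.0]
Fx [0.3, 0.5, 0.3, -0.1, -0.4, -0.4, 0.1, -0.1, -0.6, -0.8] 
Ty [0.059, -0.011, -0.045, -0.043, 0.008, -0.027, 0.056, -0.061, 0.006, 0.005] mean [-0.126 -3.183 -0.005] std [0.397 0.434 0.039]
time_s: 38.3
ee_pos: [562.1, 65.9, 130.9]
Fx [0.6, -0.3, 0.1, 0.3, 0.0, -0.6, 1.1, 0.4, 0.7, 0.0] 
Ty [0.073, 0.037, 0.055, 0.093, 0.023, 0.084, 0.022, 0.076, 0.077, 0.115] mean [ 0.243 -3.473  0.065] std [0.49  0.471 0.029]
t 38.8 pos [562.   65.9 131.6] rot [ 179.99    0.   -172.87] w 55.9 F [ 0.33  0.12 -2.31] T [ 0.031  0.1   -0.002]
units x,y,z [-4.575  0.776  1.053] spin 0.016
```

The middle tin's Ty rests at −0.001, −0.005 and +0.065 (standard error about 0.01), so its mass shifts. The other two stay within about 0.02 of 0. The middle tin is the rattler, so I'm carrying it over the tile.

```bash
python3 -m jog '{"jaw":[50,50,50,50,50,50,50,50,50,50],"slide":[[-0.3,0.1,0],[-0.5,0.1,0],[-0.6,0.1,0.1],[-0.7,0.1,0.1],[-0.7,0.1,0.1],[-0.6,0.1,0.1],[-0.5,0.1,0],[-0.4,0.08,0],[-0.27,0,0],[0,0,0]],"spin":[0,0,0,0,0,0,0,0,0,0]}'|head -2
python3 samp.py 16; python3 go.py [695.3,106,118,187]
python3 -m jog '{"jaw":[50,50,50,50,50,50],"slide":[[-0.75,0,0],[-0.75,0,0],[0.75,0,0],[0.75,0,0],[0,0,0],[0,0,0]],"spin":[0,0,0,0,0,0]}'|head -2; python3 samp.py 16
python3 - <<'E'
from h import *
t=env.grab_frame("top")[:,:,::-1];s=env.grab_frame("side")[:,:,::-1]
cv2.imwrite("pics/end.png",np.vstack([cv2.resize(t[90:260,150:350],None,fx=3,fy=3),])[:600]);cv2.imwrite("pics/ends.png",s)
E
```

```text
time_s: 39.8
ee_pos: [696.5, 106.4, 118.9]
Fx [-0.5, -0.4, -0.7, -0.1, 0.9, -0.2, 0.4, -0.0, -0.3, 0.9, 0.8, -0.1, 0.1, -0.7, 0.1, -0.1] 
Ty [0.04, 0.091, 0.044, 0.083, 0.041, 0.026, 0.052, 0.024, 0.058, 0.005, 0.013, -0.022, 0.021, 0.032, 0.017, 0.068] mean [ 0.007 -3.242  0.037] std [0.503 0.504 0.028]
t 40.6 pos [695.3 106.1 119.4] rot [ 179.99    0.   -172.88] w 55.6 F [-0.25 -0.29 -2.89] T [ 0.04   0.078 -0.019]
units x,y,z [ 0.002 -0.005  0.048] spin 0.016
time_s: 41.2
ee_pos: [695.5, 106.2, 119.8]
Fx [0.7, 0.2, 0.3, 0.4, -0.2, 0.3, -0.1, -0.3, 0.3, -1.0, 0.3, 0.4, -0.3, 0.1, 0.1, -0.3] 
Ty [0.028, 0.053, 0.044, 0.057, 0.082, 0.034, 0.108, 0.077, 0.024, 0.078, 0.1, 0.056, 0.021, 0.083, 0.079, 0.025] mean [ 0.057 -3.095  0.059] std [0.387 0.368 0.027]
```

View pics/ends.png

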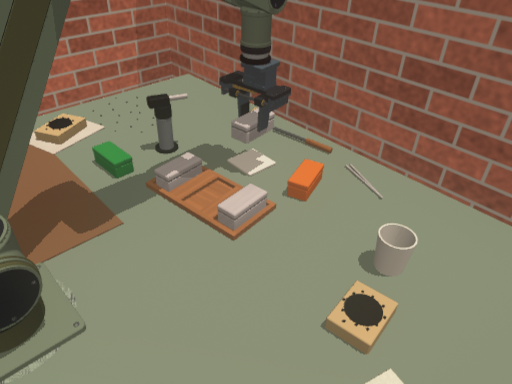

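```bash
python3 -m jog '{"jaw":[50,50,50,50,50,50,50,50,50],"slide":[[1,0,0],[0,0,0],[0,0,0],[1,0,0],[0,0,0],[0,0,0],[1,0,0],[0,0,0],[0,0,0]],"spin":[0,0,0,0,0,0,0,0,0]}'|head -1
python3 -m jog '{"jaw":[50,50,50,50],"slide":[[1,0,0],[0,0,0],[0,0,0],[0,0,0]],"spin":[0,0,0,0]}'|head -2; python3 samp.py 12
python3 -m jog '{"jaw":[50,50,50,50,50,50,50,50,50],"slide":[[-1,0,0],[0,0,0],[0,0,0],[-1,0,0],[0,0,0],[0,0,0],[-1,0,0],[0,0,0],[0,0,0]],"spin":[0,0,0,0,0,0,0,0,0]}'|head -1
python3 -m jog '{"jaw":[50,50,50,50],"slide":[[-1,0,0],[0,0,0],[0,0,0],[0,0,0]],"spin":[0,0,0,0]}'|head -2; python3 samp.py 12; python3 go.py [695.3,106,118,187]
```

```text
time_s: 43.0
time_s: 43.4
ee_pos: [578.3, 91.5, 119.9]
Fx [0.5, 0.2, -0.4, 0.6, -0.3, -0.4, 0.3, 0.1, -0.2, 0.2, -1.1, 0.3] 
Ty [-0.055, -0.074, -0.023, -0.037, -0.041, -0.051, -0.067, -0.073, -0.042, -0.06, -0.048, -0.004] mean [-0.024 -3.358 -0.048] std [0.46  0.448 0.02 ]
time_s: 44.9
time_s: 45.3
ee_pos: [693.8, 106.0, 119.3]
Fx [-0.3, 0.7, 0.2, -0.1, 0.7, -0.8, -0.2, -0.2, -0.7, 0.4, -0.3, -0.3] 
Ty [0.063, 0.07, 0.108, 0.053, 0.063, 0.081, 0.026, 0.062, 0.089, 0.083, 0.092, 0.112] mean [-0.076 -3.252  0.075] std [0.463 0.611 0.023]
t 45.9 pos [695.3 106.1 119.4] rot [ 180.     -0.   -172.87] w 56.0 F [-0.08  0.92 -3.42] T [-0.037  0.076  0.024]
units x,y,z [ 0.002 -0.005  0.047] spin 0.016
```

View pics/end.png

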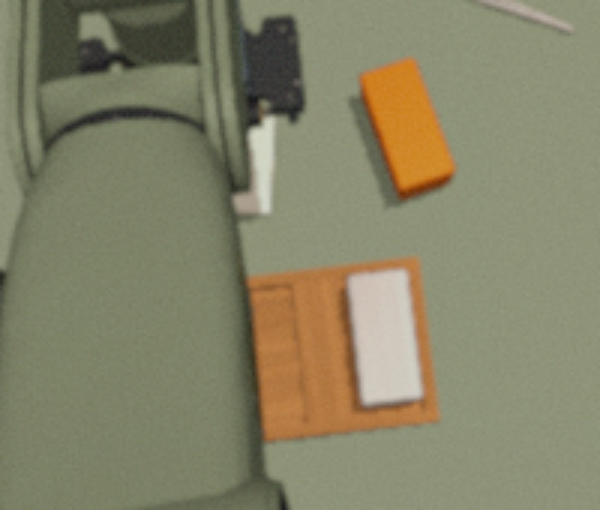

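That settles it: Ty moves from −0.048 to +0.075, the full swing of a rolling ball. The picture shows the right tin seated and the middle well empty; the arm hides the rest. The earlier side view showed the left tin in its well and the held tin over the tile. Its underside is about 89 mm above the tile. I'll hold it still and hand in.

```bash
python3 -m jog '{"jaw":[50,50,50,50,50,50,50,50,50,50],"slide":[[0,0,0],[0,0,0],[0,0,0],[0,0,0],[0,0,0],[0,0,0],[0,0,0],[0,0,0],[0,0,0],[0,0,0]],"spin":[0,0,0,0,0,0,0,0,0,0]}'
python3 -c "
from workcell import env
print(env.job_done())"
```

```text
time_s: 46.9
ee_pos: [695.3, 106.2, 119.4]
ee_rot: [180.0, 0.0, -172.9]
force: [0.5, -0.5, -2.1]
gripper_width: 55.7
gripper_force: 50.0
the job is handed in; nothing more can be done
None
```

The tin from the middle well rattles; I handed in at 46.9 s with it held level and still about 89 mm above the middle of the white tile, and the other two back in their own wells.

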